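Crimp a vial behind the shatter shield

ROBOT

A 6-joint arm with a two-finger parallel gripper is mounted at the origin on the work surface. World frame = base frame: x ahead of the robot, y to its left, z up, the work surface at z = 0. Lengths are in m, angles in rad, forces in N, time in s.
With the tool pointing down it reaches from about 0.375 to 0.9 m from the base axis. Payload 3.1 kg.
Tool frame: the origin (TCP) lies midway between the tips of the shut fingers; the grasp point (between the pads) lies 19 mm behind it (pinch_z is the distance from the TCP to the grasp point, in m); y points along the fingers, z is the direction in which the jaws open and shut, and the axes are right-handed (so a half turn about y gives the same grasp; the last joint's range is limited). The gripper opens to 87 mm and grips with 3 to 60 N. Pads are 19 mm wide; open, the fingers measure 117 mm over their backs; the gripper's body (75 mm by 190 mm) begins 51 mm behind the grasp point.
Start: joints at [1.155, 0.527, 1.433, -0, 1.181, -0.178], TCP at [0.147, 0.607, 0.197] pointing down, gripper open.
Joint ranges: [-3.08, 3.08], [-0.75, 2.2], [0.22, 2.44], [-1.43, 4.57], [0, 2.65], [-2.85, 2.85]. Speed limits (rad/s): [2.79, 2.79, 3.14, 3.14, 3.14, 3.14].

INTERFACE

Orientations are given as a unit quaternion [x, y, z, w].
In Python, from rig import * gives the robot as it stands.
- The arm moves only by the tool drive_tool, never from a script. Its argument "plan" is a list of rows, each a list of 7 numbers: the shift along the tool's x, y, z in mm, then the turn, a rotation vector about the tool's x, y, z in degrees, then the finger opening in mm, from 0 to 87. A call has 1 to 10 rows; each row is the pose to reach, as a shift and turn from the pose commanded when the call began, along the tool's axes at that moment; what a row does not reach only later rows make up. A row lasts 1/10 s, in which the tool goes at most 50 mm and 8.59 degrees, less where a joint would pass 70% of its speed; a pose out of reach is approached as far as the arm can. A call with a gripper value outside its range is refused whole. The fingers move at their own pace and stop on an object; "newtons" is the grip in N (left out, the last holds). Time passes only in rows, so rows that repeat a pose let the fingers close. It gives the time, the measured TCP pose, the force and the opening at its end, in the units of the state.
- get_obs(): the state, without advancing time (a new reading comes with each control period).
- camera(name): name is "scene" or "top"; returns the picture (384x512x3 uint8, blue, green, red); there is no depth.
- get_calibration(name): a dict with "fx", "fy", "cx", "cy" (pixels), "origin" and "rotation" of the camera in the world. Camera axes: x right, y down, z forward; pixel columns grow to the right and rows downward; lengths in m; the calibration is good to about 2 mm. A picture is of the moment at which its call begins. get_calibration takes no time and is no camera call.
- hand_in(): hands the job in, once; it reports no verdict.
Trained networks look in the newest picture that a camera, given by its name, has taken for a name from the list of things; names that differ only in an ending like _2 or _b are one class to them, and where a whole thing is asked for, a point or a joint stands for the part that bears it (a point fixed in the world has none). Each returns a list of dicts, best first, with "conf" (0 to 1); they miss things now and then, are a little off and sometimes report something else, mostly with a low value. They report only what shows in the picture. A call takes as long as a camera call.
- spot_in(camera, target): "location" ([column, row] in pixels, amid what is visible of it).
- mark_of(camera, target): "location" ([column, row] in pixels: a listed point, or the origin of a listed thing).
The state is a dict: "time": time; "q": joint angles; "joint_velocities": joint speeds; "joint_torque": joint torques, N m; "position": TCP position; "tool_rot": TCP orientation; "ft_force": force on the tool from outside, world axes, zero at the start; "moment": the same for the moment, N m; "grip_width": finger opening in m.
Only numpy, scipy, OpenCV 4.12 (cv2) and the standard library are available. Lean on these libraries where they do the work, as an engineer would, in place of code of your own. Each camera call takes 0.05 s, during which the arm holds its last target. There are 200 camera calls.

TASK

Crimp the cap of the glass vial that stands in the bench press. First lift the clear shatter shield out of its stand and hang it by its hook over the middle of the press's guard bar, sheet on the near side (away from the vial), and let go; then flip the lever's safety catch fully forward, and only after that pull the lever grip all the way down to its stop. Keep the grip held down: the program finishes while still holding it there, with the shield still hanging, the vial still standing in its nest and the other things on the bench left where they are.

Things in the scene. Friction and masses are not known exactly. Their poses are not given: they have to be found in the camera images.
- press: White bench-top vial crimping press, fixed: base plate 280 x 180 x 16, column and head at the back 235 high. Origin under the base plate, 5 behind its centre; x points to the press's back (away from the operator), y to its left, z up; positions in this frame are in mm. The lever is on its right side (-y).
- guard_bar (a point): Middle of the axis of the level steel guard bar in front of the press: diameter 14, 180 long, along the press's y, axis 160 above the bench, on posts (diameter 12) at y = +-82. Axes as the press; in its frame at (-115, 0, 160). The press's head (60 wide, 235 high) begins 127 behind the bar.
- nest (a point): Floor of the round nest (12 high) in which the vial stands, in the press frame at (30, 0, 19).
- shield: Shatter shield, 0.13 kg: clear sheet 140 (y) x 4 x 145 high (z) with a grey hook 90 wide along its top, an upside-down U seen from the side. Origin: middle of the sheet's lower edge; x from the sheet towards the hook's lip, z up. Hook outside x = -5 to 30, top z = 145, sides 30 deep; channel inside x = 2 to 26, 25 deep. Starts upright in the stand; grip it from above across the hook.
- shield_hook (a point): Middle of the underside of the hook's roof, at (14, 0, 140) in the shield's frame; it rests on top of the guard bar when hung.
- shield_lip (a point): Middle of the lower edge of the hook's lip, at (28, 0, 115) in the shield's frame. Hung the right way round it is on the vial's side of the bar.
- stand: White plastic slotted stand of the shield, fixed, 75 x 120 x 58 high; the sheet's lower edge sits 46 deep in a slot 6 wide along the stand's y. Origin under its centre.
- catch (a joint): Angle of the safety catch, rad: 0 = closed (its pawl blocks the lever), 1.6 = flipped fully forward (towards the operator, -x of the press); it clears the lever from about 0.4. Stiff hinge along the press's y: it stays where it is left; about 1 N at the tab moves it.
- catch_tab (a point): Middle of the rolled upper end (diameter 12, 24 wide along y) of the catch's steel thumb tab, 52 from the hinge. Closed, the tab rises from the hinge leaning back at 65 degrees above level; pushing it from behind towards the operator flips the catch.
- catch_hinge (a point): Axis of the catch, below the tab, in the press frame at (15, -42, 230). Behind the closed tab the hub of the lever (with its tooth) is up to 240 above the bench.
- lever (a joint): Angle of the lever, rad: 0 = up (30 degrees above level), 1.05 = down at its stop (30 degrees below level). A spring returns it when let go: about 3 N at the grip to start, 7 N at the stop. Blocked by the closed catch.
- lever_grip (a point): Middle of the lever's black round cross grip: diameter 24, 98 long, along the press's y, 170 from the lever's axis; at angle q it lies at (60 - 170 cos(0.524 - q), -160, 200 + 170 sin(0.524 - q)) in the press frame. The lever's arm joins its inner end, 55 from this point. It can be pinched from above or pushed down.
- lever_hinge (a point): Point of the lever's axis (along the press's y) level with the grip's middle, in the press frame at (60, -160, 200).
- vial: Glass vial with loose aluminium cap standing in the press's nest, diameter 23, 76 high. Origin under its centre.
- tube_rack: Bystander: white stepped tube rack, 105 x 210 x up to 111 high with tubes. Origin under it.
- cap_tray: Bystander: white open tray of aluminium caps, 90 x 70 x 28.
- done_vial: Bystander: a second, finished vial standing on the bench, diameter 23, 76 high.
- jar: Bystander: jar with red lid, diameter 68, 75 high.
- tape: Bystander: roll of tape lying flat, diameter 68, 18 high.
- pen: Bystander: marker pen lying down, 130 long, diameter 12.
- pipette: Bystander: hand pipette lying down, 255 long, 31 high.

How it is judged:
By the outcome, as a careful person would: the job done as asked, in the order asked, and still so for the second after the job is handed in, while the arm keeps its last pose, push and grip.
It also fails if it takes over 72 s, if anything falls off the work surface, if the arm or the gripper's body presses on something with over 40 N, if the wrist force passes 120 N, or if a joint passes its speed limit or range.

## Working session

There is one attempt and no reset: what is moved stays moved. The work goes in short steps, Python scripts to look and compute and a tool call to move; the robot and the scene stay as the last step left them, time stands still between calls to the robot, and variables do not carry over. Pictures are saved under pics/ and viewed, about 8 in all and at most 12, crops included, and the job is handed in when it is done.

Besides the shell and the picture viewer there is one more tool, called after "Call:" as name(argument=value, ...) on one line, values as JSON. drive_tool: Moves the arm, as the interface text tells. Its arguments: {"type":"object","properties":{"plan":{"type":"array","items":{"type":"array","items":{"type":"number"}}},"newtons":{"type":"number"}},"required":["plan"]}

```bash
ls; mkdir -p pics; cat > h.py <<'E'
from rig import *
import numpy as np, cv2
from scipy.spatial.transform import Rotation as R
def cal(n):
    c=get_calibration(n); return c,np.array(c["origin"]),np.array(c["rotation"])
def ray(n,p):
    c,o,r=cal(n); d=r@np.array([(p[0]-c["cx"])/c["fx"],(p[1]-c["cy"])/c["fy"],1]); return o,d
def atz(n,p,z):
    o,d=ray(n,p); return o+d*(z-o[2])/d[2]
def proj(n,X):
    c,o,r=cal(n); v=r.T@(np.array(X)-o); return np.array([c["fx"]*v[0]/v[2]+c["cx"],c["fy"]*v[1]/v[2]+c["cy"]])
E
python3 - <<'E'
from h import *
np.set_printoptions(precision=4,suppress=True)
s=get_obs();print(s)
for n in("scene","top"):
    cv2.imwrite(f"pics/{n}0.png",camera(n)); print(n,get_calibration(n))
    for t in["press","guard_bar","nest","shield","shield_hook","shield_lip","stand","catch_tab","catch_hinge","lever_grip","lever_hinge","vial"]:
        print(t,[(np.round(d["location"],1),round(d["conf"],2)) for d in mark_of(n,t)[:2]])
E
```

```text
pics
{'time': 0.0, 'q': array([ 1.1545,  0.5284,  1.434 , -0.    ,  1.1813, -0.1785]), 'joint_velocities': array([-0.001 , -0.0016, -0.0005,  0.001 , -0.0001,  0.0003]), 'joint_torque': array([ -0.0011, -44.004 , -17.6594,   0.0632,   0.0582,  -0.0002]), 'position': array([0.1469, 0.6067, 0.196 ]), 'tool_rot': array([ 0.7028, -0.0841,  0.0837, -0.7014]), 'ft_force': array([-0.3497, -0.0268,  1.0819]), 'moment': array([-0.0163, -0.0303, -0.0199]), 'grip_width': 0.08678988337845736}
scene {'fx': 468.7183852117266, 'fy': 468.7183852117266, 'cx': 258.0248438032787, 'cy': 189.5431478723614, 'origin': array([1.4231, 0.4293, 0.9999]), 'rotation': array([ 0.4959,  0.7576, -0.3579, -0.2283])}
press [(array([248.6, 260.9]), 0.98)]
guard_bar [(array([262.6, 191.5]), 0.71), (array([142.3, 252.8]), 0.35)]
nest [(array([244.1, 259.3]), 0.89)]
shield [(array([376. , 249.8]), 0.6)]
shield_hook [(array([386. , 219.1]), 0.98)]
shield_lip [(array([382.6, 236.7]), 0.71), (array([246.6, 259.6]), 0.55)]
stand [(array([373.8, 254.1]), 0.59), (array([313.3, 295.9]), 0.47)]
catch_tab [(array([312.6, 294.6]),
[... 267 characters left out ...]
': 260.68423190013146, 'cy': 185.3307877319413, 'origin': array([ 0.3052, -0.006 ,  1.7013]), 'rotation': array([-0.6995,  0.7111, -0.0494,  0.05  ])}
press [(array([249., 165.]), 0.59)]
guard_bar [(array([249.7, 193.1]), 0.9)]
nest [(array([245.2, 155.3]), 0.67)]
shield [(array([159. , 214.6]), 0.91)]
shield_hook [(array([148.3, 200.2]), 0.9)]
shield_lip [(array([151.1, 195.1]), 0.88)]
stand [(array([245.1, 170.7]), 0.71), (array([160.9, 207.4]), 0.6)]
catch_tab [(array([248.7, 168.1]), 0.74), (array([260. , 140.6]), 0.58)]
catch_hinge [(array([257.5, 149.5]), 0.58)]
lever_grip [(array([297.4, 177.1]), 0.55), (array([256.6, 148.1]), 0.23)]
lever_hinge [(array([296.2, 177.2]), 0.33)]
vial []
```

```bash
python3 - <<'E'
s=open('h.py').read().replace('np.array(c["rotation"])','R.from_quat(c["rotation"]).as_matrix()');open('h.py','w').write(s)
import cv2
a=cv2.imread('pics/scene0.png');b=cv2.imread('pics/top0.png')
cv2.imwrite('pics/s0c.png',cv2.resize(a,(800,600)))
cv2.imwrite('pics/t0c.png',cv2.resize(b[80:290,90:370],(800,600),interpolation=cv2.INTER_CUBIC))
from h import *
np.set_printoptions(precision=4,suppress=True)
def tri(p,q):
    o,d=ray("scene",p);o2,d2=ray("top",q);d/=np.linalg.norm(d);d2/=np.linalg.norm(d2)
    A=np.stack([d,-d2],1);t=np.linalg.lstsq(A,o2-o,rcond=None)[0];P,Q=o+t[0]*d,o2+t[1]*d2
    return (P+Q)/2,np.linalg.norm(P-Q)
for n,p,q in [("press",(248.6,260.9),(249,165)),("bar",(262.6,191.5),(249.7,193.1)),("nest",(244.1,259.3),(245.2,155.3)),("hook",(386,219.1),(148.3,200.2)),("lip",(382.6,236.7),(151.1,195.1)),("shield",(376,249.8),(159,214.6)),("stand",(373.8,254.1),(160.9,207.4)),("tab",(227.9,189),(260,140.6)),("hinge",(230.5,198.5),(257.5,149.5)),("grip",(202,145.3),(297.4,177.1))]: print(n,*tri(p,q))
E
```

```text
press [ 0.6235  0.0364 -0.0033] 0.0014026607950885814
bar [0.4992 0.029  0.1546] 0.0037018279465762774
nest [0.6542 0.0439 0.0379] 0.009288813927105212
hook [0.4799 0.3688 0.1585] 0.0012264259786696323
lip [0.5021 0.3709 0.1151] 0.0004825266890350331
shield [0.4447 0.3622 0.0048] 0.009211835385423979
stand [0.4697 0.3577 0.0097] 0.0029149455092007514
tab [ 0.6494 -0.0037  0.268 ] 0.006454418570146888
hinge [ 0.6329 -0.0005  0.2248] 0.00529954351546812
grip [ 0.5324 -0.1266  0.2894] 0.015229534069084137
```

View pics/s0c.png

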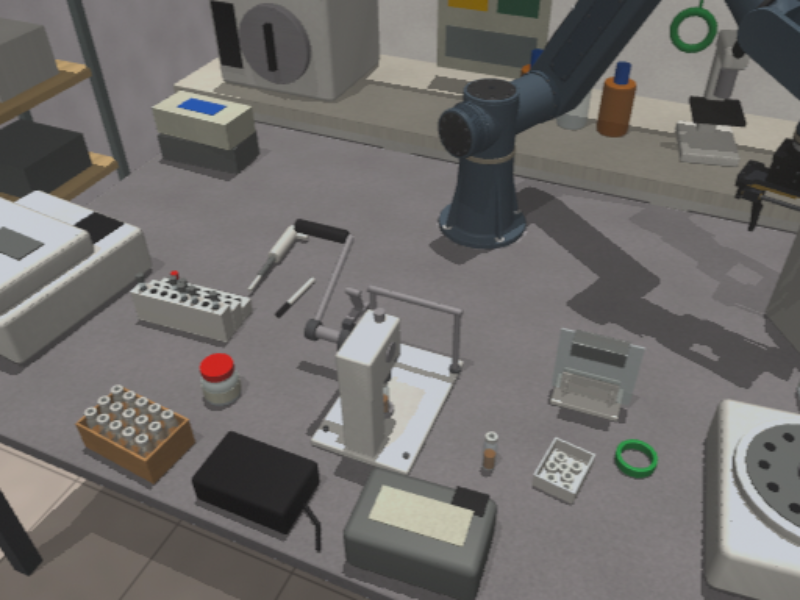

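View pics/t0c.png

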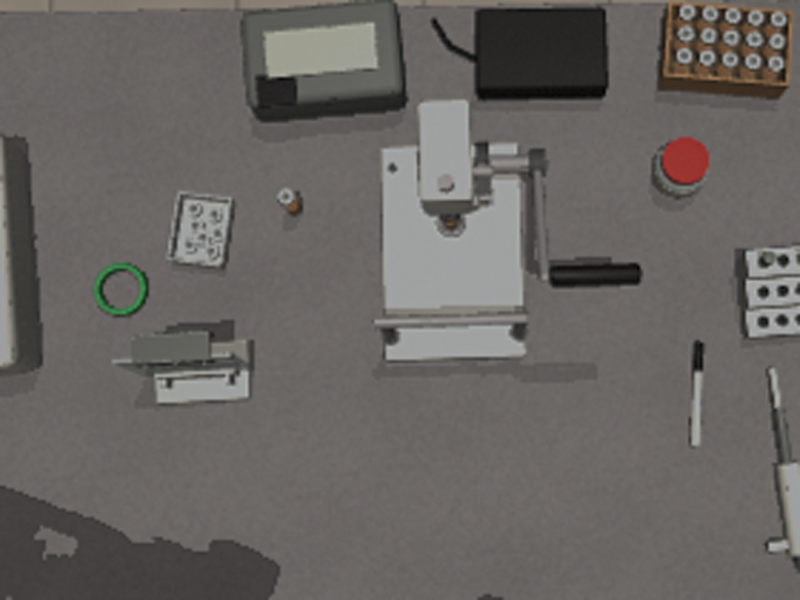

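```bash
python3 - <<'E'
from h import *
from scipy.optimize import least_squares
a=cv2.imread('pics/scene0.png');b=cv2.imread('pics/top0.png')
A=cv2.resize(a[200:275,345:420],(600,600),interpolation=cv2.INTER_CUBIC)[:, :]
B=cv2.resize(b[185:225,125:180],None,fx=8,fy=8,interpolation=cv2.INTER_CUBIC)
cv2.imwrite('pics/sh.png',np.hstack([cv2.resize(A,(352,352)),np.vstack([B,np.zeros((32,440,3),np.uint8)])]))
t=lambda c,r:(90+c*.35,80+r*.35); s=lambda c,r:(c*.64,r*.64)
obs=[("top",t(385,360),(-145,90,16)),("top",t(525,355),(-145,-90,16)),("top",t(382,149),(135,90,16)),("top",t(375,323),(-115,90,160)),("top",t(528,318),(-115,-90,160)),
("top",t(550,275),(-87,-111,285)),("top",t(640,272),(-87,-209,285)),
("scene",s(462,362),(-145,90,16)),("scene",s(405,468),(135,90,16)),("scene",s(313,440),(135,-90,16)),("scene",s(297,226),(-87,-209,285)),("scene",s(350,237),(-87,-111,285)),
("scene",(262.6,191.5),(-115,0,160)),("top",(249.7,193.1),(-115,0,160)),("scene",s(370,291),(-115,-90,160)),("scene",s(462,313),(-115,90,160))]
def W(v,p):
    x,y=p[0]/1e3,p[1]/1e3;c,s_=np.cos(v[2]),np.sin(v[2]);return (v[0]+c*x-s_*y,v[1]+s_*x+c*y,p[2]/1e3)
f=lambda v:np.concatenate([proj(n,W(v,P))-px for n,px,P in obs])
r=least_squares(f,[.62,.036,0],loss='soft_l1');print(r.x,np.degrees(r.x[2]));print(np.round(f(r.x).reshape(-1,2),1).tolist())
E
```

```text
[0.61733372 0.03830821 0.01815263] 1.0400690699563657
[[-0.1, -0.2], [0.4, -0.1], [-0.8, -1.2], [-0.2, -0.3], [0.1, -0.4], [0.0, 0.2], [0.2, 0.1], [1.3, -1.9], [1.7, 2.0], [-1.8, -1.2], [-0.2, -1.2], [-1.6, -0.4], [2.6, -0.1], [-1.7, -1.3], [-0.9, -2.6], [0.1, -1.0]]
```

View pics/sh.png

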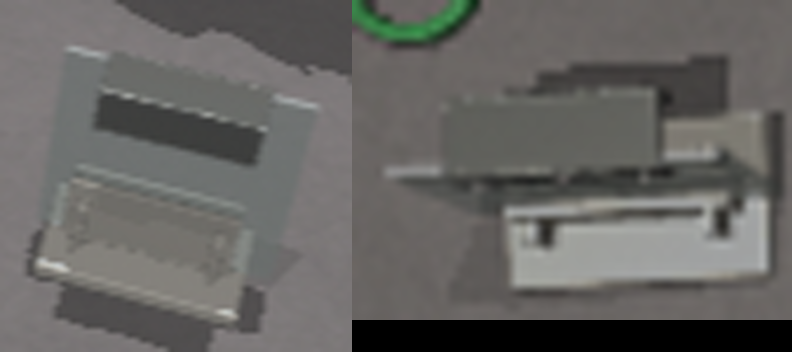

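```bash
cat > fit.py <<'E'
from h import *
from scipy.optimize import least_squares
def W(v,p,z0=0):
    x,y=p[0]/1e3,p[1]/1e3;c,s_=np.cos(v[2]),np.sin(v[2]);return np.array((v[0]+c*x-s_*y,v[1]+s_*x+c*y,p[2]/1e3+z0))
PRESS=[0.6173,0.0383,0.0182]
def toolmove(T,yaw=None):
    s=get_obs();r=R.from_quat(s["tool_rot"]);return r.inv().apply(np.array(T)-s["position"])*1e3
E
python3 - <<'E'
from fit import *
obs=[("top",(136,197.1),(30,45,145)),("top",(163.1,196.3),(30,-45,145)),("top",(136,206.5),(-5,45,145)),("top",(163.5,205.6),(-5,-45,145)),("top",(129.1,206.5),(0,70,145)),("top",(170.75,204.4),(0,-70,145)),
("scene",(412.8,222.4),(0,70,145)),("scene",(359.5,210),(0,-70,145)),("scene",(367.4,219.8),(30,-45,145)),("scene",(402.5,227.3),(30,45,145)),("scene",(365.2,227.3),(30,-45,115)),("scene",(399.8,235.2),(30,45,115)),
("scene",(367.8,211.7),(-5,-45,145)),("scene",(402.5,219.6),(-5,45,145))]
for fixz in (1,0):
    g=lambda v:np.concatenate([proj(n,W(v,P,.012 if fixz else v[3]))-px for n,px,P in obs])
    r=least_squares(g,[.46,.36,0,.012],loss='soft_l1');print(r.x,np.degrees(r.x[2]));print(np.round(g(r.x).reshape(-1,2),1).tolist())
print(R.from_quat(get_obs()["tool_rot"]).as_matrix().round(3))
E
```

```text
[0.46522068 0.36487772 0.0567528  0.012     ] 3.251695652520526
[[-0.1, -0.5], [-0.3, -1.6], [0.3, 0.5], [-0.3, -0.5], [-0.4, -0.4], [-0.1, -1.4], [0.4, -0.5], [-0.2, -0.6], [-0.8, -0.9], [-0.7, -0.1], [-0.2, -0.1], [-0.1, 0.3], [1.2, -1.3], [1.1, -1.2]]
[0.46331773 0.36509378 0.05277607 0.00840848] 3.0238463157115723
[[0.1, 0.2], [-0.1, -0.9], [0.5, 1.1], [-0.1, 0.2], [-0.2, 0.2], [0.0, -0.6], [0.3, 0.1], [-0.1, -0.1], [-0.8, -0.4], [-0.8, 0.5], [-0.2, 0.3], [-0.2, 0.9], [1.3, -0.8], [1.0, -0.6]]
[[ 0.972  0.     0.236]
 [-0.236  0.     0.972]
 [-0.    -1.     0.   ]]
```

Call:
drive_tool(plan=[[378, -54, -157, 0, 73, 0, 87], [378, -54, -157, 0, 73, 0, 87], [378, -54, -157, 0, 73, 0, 87], [378, -54, -157, 0, 73, 0, 87], [378, -54, -157, 0, 73, 0, 87], [378, -54, -157, 0, 73, 0, 87], [378, -54, -157, 0, 73, 0, 87], [378, -54, -157, 0, 73, 0, 87], [378, -54, -157, 0, 73, 0, 87], [378, -54, -157, 0, 73, 0, 87]], newtons=25)

```text
time: 2.3
position: [0.4801, 0.3642, 0.2512]
tool_rot: [-0.513, 0.486, -0.486, 0.514]
ft_force: [-0.2, 1.5, -0.7]
grip_width: 0.0869
```

```bash
cat >> fit.py <<'E'
def st():
    s=get_obs();M=R.from_quat(s["tool_rot"]).as_matrix()
    print("t",round(s["time"],2),"p",(s["position"]*1e3).round(1),"jaw az",np.degrees(np.arctan2(M[1,2],M[0,2])).round(2),"down",M[:,1].round(3),"F",np.round(s["ft_force"],1),"w",round(s["grip_width"]*1e3,1),"q",np.round(s["q"],2))
E
python3 -c "
from fit import *
st();print(toolmove((.4775,.3655,.127)))"
```

```text
t 2.3 p [480.1 364.2 251.2] jaw az 3.15 down [ 0.001  0.    -1.   ] F [-0.2  1.5 -0.7] w 86.9 q [ 0.46  0.44  1.43 -0.    1.27  0.41]
[ -1.43454362 124.22591462  -2.66627085]
```

Call:
drive_tool(plan=[[-1, 40, -3, 0, 0, 0, 87], [-1, 80, -3, 0, 0, 0, 87], [-1, 110, -3, 0, 0, 0, 87], [-1, 124, -3, 0, 0, 0, 87], [-1, 124, -3, 0, 0, 0, 87], [-1, 124, -3, 0, 0, 0, 44], [-1, 124, -3, 0, 0, 0, 44], [-1, 124, -3, 0, 0, 0, 44], [-1, 124, -3, 0, 0, 0, 44]])

```text
time: 3.2
position: [0.4752, 0.3669, 0.1282]
tool_rot: [-0.514, 0.485, -0.485, 0.515]
ft_force: [-1.1, -0.3, 0.3]
grip_width: 0.0624
```

```bash
python3 -c "
from fit import *
st()
a=camera('scene');b=camera('top')
A=cv2.resize(a[190:265,345:420],(600,600),interpolation=cv2.INTER_CUBIC)[:, :]
B=cv2.resize(b[165:225,125:180],None,fx=6,fy=6,interpolation=cv2.INTER_CUBIC)
cv2.imwrite('pics/g1.png',np.hstack([cv2.resize(A,(360,360)),B]))
"
```

```text
t 3.2 p [475.2 366.9 128.2] jaw az 3.38 down [ 0.002  0.001 -1.   ] F [-1.1 -0.3  0.3] w 62.4 q [ 0.47  0.58  1.56 -0.    1.    0.41]
```

View pics/g1.png

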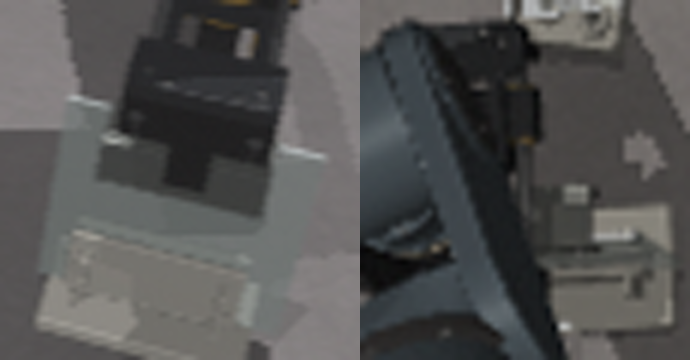

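Left: the scene view has the far finger in front of the hook's lip, mid-width (about (185,170) in the crop). Right: the top view is mostly hidden by the arm. Closing now.

Call:
drive_tool(plan=[[0, 0, 1, 0, 0, 0, 30], [0, 0, 1, 0, 0, 0, 30], [0, 0, 1, 0, 0, 0, 30], [0, 0, 1, 0, 0, 0, 30], [0, 0, 1, 0, 0, 0, 30], [0, 0, 1, 0, 0, 0, 30], [0, 0, 1, 0, 0, 0, 30]])

```text
time: 4.0
position: [0.4756, 0.3666, 0.127]
tool_rot: [-0.514, 0.485, -0.485, 0.515]
ft_force: [0.1, 0.0, 0.9]
grip_width: 0.0341
```

```bash
python3 -c "
from fit import *
st()"
```

```text
t 4.0 p [475.6 366.6 127. ] jaw az 3.37 down [ 0.  0. -1.] F [0.1 0.  0.9] w 34.1 q [ 0.47  0.58  1.56 -0.    1.    0.41]
```

Call:
drive_tool(plan=[[0, -10, 0, 0, 0, 0, 30], [0, -25, 0, 0, 0, 0, 30], [0, -45, 0, 0, 0, 0, 30], [0, -70, 0, 0, 0, 0, 30], [0, -95, 0, 0, 0, 0, 30], [0, -95, 0, 0, 0, 0, 30], [0, -95, 0, 0, 0, 0, 30]])

```text
time: 4.7
position: [0.4752, 0.3666, 0.2221]
tool_rot: [-0.514, 0.485, -0.485, 0.515]
ft_force: [-0.0, 0.3, -1.1]
grip_width: 0.0344
```

```bash
python3 -c "
from fit import *
st()
b=W(PRESS,(-115,0,160));print(b)
# hook channel centre x=14 vs grip centre 12.5 ; tcp target over bar minus 1.5 along x
T=W(PRESS,(-116.5-15,1.5,0));T[2]=.222;print(T,toolmove(T))"
```

```text
t 4.7 p [475.2 366.6 222.1] jaw az 3.38 down [ 0.  0. -1.] F [-0.   0.3 -1.1] w 34.4 q [0.47 0.47 1.47 0.   1.21 0.41]
[0.50231905 0.03620712 0.16      ]
[0.48579448 0.03740658 0.222     ] [ 3.29228275e+02  9.72973540e-02 -8.85174734e+00]
```

Call:
drive_tool(plan=[[40, 0, -1, 0, 0.5, 0, 30], [80, 0, -2, 0, 1, 0, 30], [120, 0, -3, 0, 1.5, 0, 30], [160, 0, -4, 0, 2, 0, 30], [200, 0, -5, 0, 2.3, 0, 30], [240, 0, -6, 0, 2.3, 0, 30], [280, 0, -7, 0, 2.3, 0, 30], [310, 0, -8, 0, 2.3, 0, 30], [329, 0, -9, 0, 2.3, 0, 30], [329, 0, -9, 0, 2.3, 0, 30]])

```text
time: 5.7
position: [0.4848, 0.0356, 0.2204]
tool_rot: [0.505, -0.497, 0.495, -0.503]
ft_force: [-0.3, 0.1, -0.6]
grip_width: 0.0344
```

Call:
drive_tool(plan=[[0, 0, 0, 0, 0, 0, 30], [0, 0, 0, 0, 0, 0, 30], [0, 0, 0, 0, 0, 0, 30]])

```text
time: 6.0
position: [0.4855, 0.0388, 0.2216]
tool_rot: [0.505, -0.495, 0.495, -0.505]
ft_force: [-0.2, 0.4, -1.4]
grip_width: 0.0342
```

```bash
python3 -c "
from fit import *
st()
T=W(PRESS,(-116.5,1.5,0));T[2]=.222;print(T,toolmove(T))
a=camera('scene');b=camera('top')
for n in('scene','top'):
  for t in['guard_bar','shield_hook','shield_lip']: print(n,t,[(np.round(d['location'],1),round(d['conf'],2)) for d in mark_of(n,t)[:2]])
M=W(PRESS,(-131.5+1.5,0,0))
print(proj('scene',(M[0]+.0015,M[1],.232)),proj('scene',W(PRESS,(-115,0,160))),proj('scene',W(PRESS,(-115,90,160))),proj('scene',W(PRESS,(-115,-90,160))))
A=cv2.resize(a[120:270,180:330],(600,600),interpolation=cv2.INTER_CUBIC)
cv2.imwrite('pics/h1.png',A)
"
```

```text
t 6.0 p [485.5  38.8 221.6] jaw az 1.17 down [-0.001  0.    -1.   ] F [-0.2  0.4 -1.4] w 34.2 q [-0.15  0.31  1.74  0.    1.09 -0.17]
[0.500792   0.03767957 0.222     ] [ 1.40330407 -0.41278685 15.26341545]
scene guard_bar [(array([262.9, 190.7]), 0.55), (array([358.4, 303.3]), 0.28)]
scene shield_hook [(array([202.6, 147.3]), 0.74), (array([267.5, 164.1]), 0.65)]
scene shield_lip [(array([189.5, 191.2]), 0.59)]
top guard_bar [(array([247.6, 158.4]), 0.72), (array([163.1, 161.3]), 0.2)]
top shield_hook [(array([257.4, 145.5]), 0.61)]
top shield_lip []
[267.06573898 168.02057031] [265.18207508 191.34406707] [295.73292662 199.33717269] [235.88031953 183.67776595]
```

View pics/h1.png

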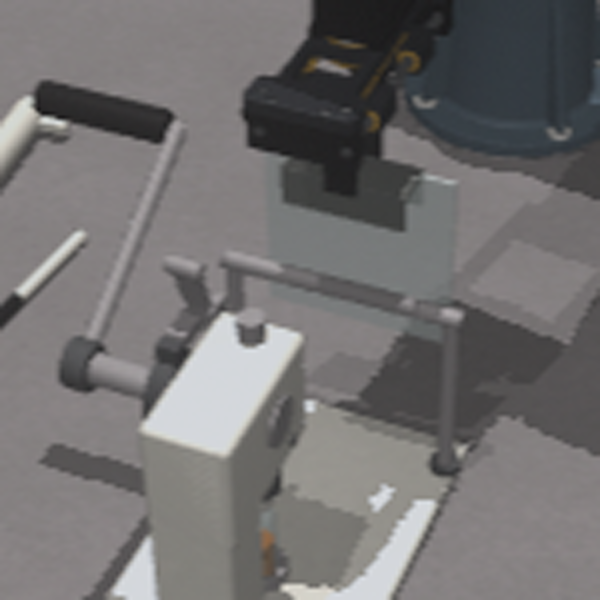

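```bash
python3 -c "
from fit import *
s=get_obs()['position']
from scipy.optimize import least_squares
obs=[((250.5,170.7),(30,-45,115)),((281.2,177.5),(30,45,115)),((294.5,165.5),(0,70,145)),((292.5,204),(0,70,0))]
for dz in(.107,.1035):
  v=[s[0]-.0125,s[1]-.0015,.0204]
  print([np.round(proj('scene',W(v,P,dz))-p,1) for p,P in obs])
"
```

```text
[array([-0.5, -0.4]), array([-0.3,  0.4]), array([-0.6, -0.7]), array([-0.6,  1.5])]
[array([-0.5,  0.6]), array([-0.3,  1.5]), array([-0.6,  0.3]), array([-0.6,  2.4])]
```

Call:
drive_tool(plan=[[0, 0, 8, 0, 0, 0, 30], [1, 0, 15, 0, 0, 0, 30], [1, 0, 15, 0, 0, 0, 30], [1, 20, 15, 0, 0, 0, 30], [1, 40, 15, 0, 0, 0, 30], [1, 55, 15, 0, 0, 0, 30], [1, 65, 15, 0, 0, 0, 30], [1, 72, 15, 0, 0, 0, 30], [1, 75, 15, 0, 0, 0, 30], [1, 75, 15, 0, 0, 0, 30]])

```text
time: 7.4
position: [0.5011, 0.0369, 0.1469]
tool_rot: [0.505, -0.495, 0.495, -0.505]
ft_force: [-0.5, 0.2, -1.6]
grip_width: 0.0348
```

```bash
python3 -c "
from fit import *
st()
a=camera('scene')
A=cv2.resize(a[120:270,180:330],(600,600),interpolation=cv2.INTER_CUBIC)
cv2.imwrite('pics/h2.png',A)
"
```

```text
t 7.4 p [501.1  36.9 146.9] jaw az 1.07 down [-0.  0. -1.] F [-0.5  0.2 -1.6] w 34.8 q [-0.15  0.44  1.79  0.    0.92 -0.17]
```

View pics/h2.png

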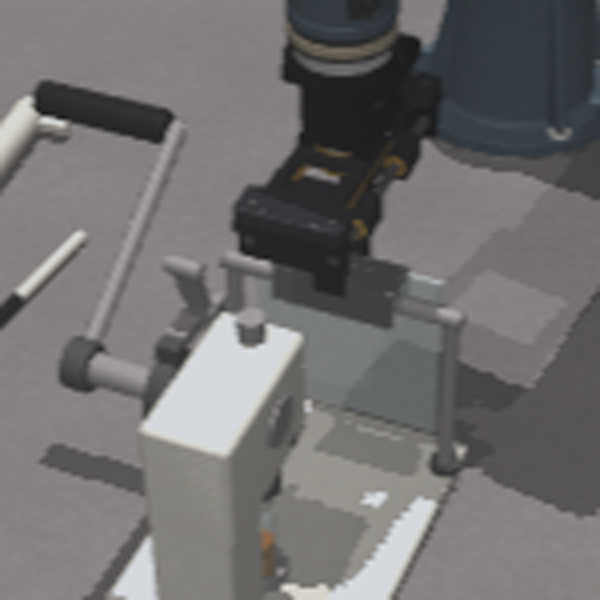

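The hook now straddles the bar, its lip on the vial side at (345,290) and the sheet on the near side, with no contact force. I'll lower until it touches.

Call:
drive_tool(plan=[[0, 2, 0, 0, 0, 0, 30], [0, 4, 0, 0, 0, 0, 30], [0, 5, 0, 0, 0, 0, 30], [0, 5, 0, 0, 0, 0, 30]])

```text
time: 7.85
position: [0.501, 0.037, 0.1421]
tool_rot: [-0.505, 0.495, -0.495, 0.505]
ft_force: [-0.5, -0.3, -0.8]
grip_width: 0.0343
```

Call:
drive_tool(plan=[[0, 2, 0, 0, 0, 0, 30], [0, 3, 0, 0, 0, 0, 30], [0, 4, 0, 0, 0, 0, 30], [0, 4, 0, 0, 0, 0, 30]])

```text
time: 8.25
position: [0.5011, 0.0369, 0.1415]
tool_rot: [-0.504, 0.495, -0.496, 0.505]
ft_force: [-7.4, 0.2, 23.7]
grip_width: 0.0346
```

Call:
drive_tool(plan=[[0, -3, 0, 0, 0, 0, 30], [0, -3, 0, 0, 0, 0, 30], [0, -3, 0, 0, 0, 0, 40], [0, -3, 0, 0, 0, 0, 50], [0, -3, 0, 0, 0, 0, 55], [0, -3, 0, 0, 0, 0, 55], [0, -3, 0, 0, 0, 0, 55], [0, -3, 0, 0, 0, 0, 55], [0, -3, 0, 0, 0, 0, 55]])

```text
time: 9.15
position: [0.5009, 0.037, 0.1409]
tool_rot: [0.505, -0.495, 0.495, -0.505]
ft_force: [-0.6, 0.8, 0.2]
grip_width: 0.0549
```

Call:
drive_tool(plan=[[0, -10, 0, 0, 0, 0, 55], [0, -25, 0, 0, 0, 0, 55], [0, -50, 0, 0, 0, 0, 55], [0, -90, 0, 0, 0, 0, 55], [0, -135, 0, 0, 0, 0, 55], [0, -180, 0, 0, 0, 0, 30], [0, -220, 0, 0, 0, 0, 0], [0, -220, 0, 0, 0, 0, 0]])

```text
time: 9.95
position: [0.5044, 0.0366, 0.3683]
tool_rot: [-0.502, 0.491, -0.499, 0.508]
ft_force: [0.0, 0.0, 0.1]
grip_width: 0.0385
```

```bash
python3 -c "
from fit import *
st()
a=camera('scene')
A=cv2.resize(a[120:270,180:330],(600,600),interpolation=cv2.INTER_CUBIC)
cv2.imwrite('pics/h3.png',A)
c=np.radians(65)
print('tab',W(PRESS,(15+52*np.cos(c),-42,230+52*np.sin(c))),'hinge',W(PRESS,(15,-42,230)))
for n in('scene','top'):
  if n=='top': camera('top')
  print(n,[(np.round(d['location'],1),round(d['conf'],2)) for d in mark_of(n,'catch_tab')[:2]],proj(n,W(PRESS,(15+52*np.cos(c),-42,230+52*np.sin(c)))))
"
```

```text
t 9.95 p [504.4  36.6 368.3] jaw az 1.09 down [ 0.015 -0.002 -1.   ] F [0.  0.  0.1] w 38.5 q [-0.15  0.19  1.48  0.    1.46 -0.17]
tab [ 0.65503438 -0.00302012  0.277128  ] hinge [ 0.63306187 -0.00342006  0.23      ]
scene [(array([224.8, 188.1]), 0.67), (array([244. , 262.9]), 0.17)] [225.59278009 187.4450553 ]
top [(array([262.7, 142. ]), 0.38)] [258.81301429 138.60934939]
```

View pics/h3.png

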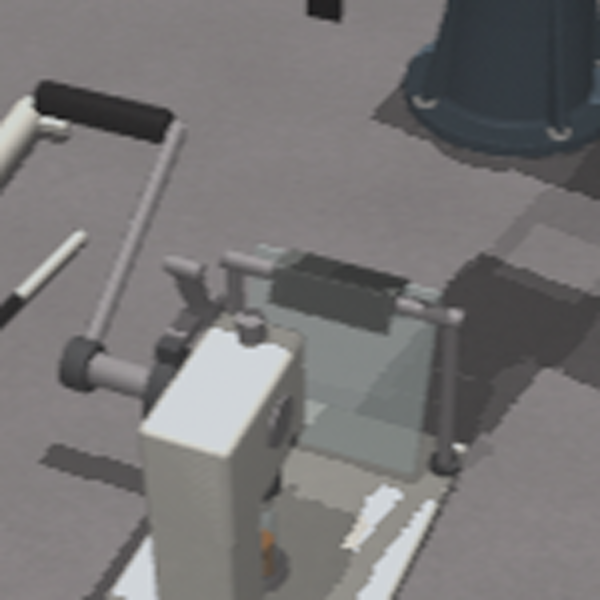

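The shield hangs on the bar: hook at crop (335,285), sheet on the near side, lower edge swung slightly in. The catch tab shows at crop (185,265), which is picture (226,186), as predicted. Next I go behind the tab with shut fingers.

Call:
drive_tool(plan=[[45, 0, 198, 0, 0, 0, 0], [45, 0, 198, 0, 0, 0, 0], [45, 0, 198, 0, 0, 0, 0], [45, 0, 198, 0, 0, 0, 0], [45, 0, 198, 0, 0, 0, 0], [45, 0, 198, 0, 0, 0, 0], [45, 0, 198, 0, 0, 0, 0]])

```text
time: 10.85
position: [0.6982, -0.0038, 0.3596]
tool_rot: [0.505, -0.496, 0.494, -0.504]
ft_force: [0.8, 0.6, -0.2]
grip_width: 0.0005
```

```bash
python3 -c "
from fit import *
st();print(toolmove((.700,-.004,.263)))"
```

```text
t 10.85 p [698.2  -3.8 359.6] jaw az 1.09 down [-0.004  0.001 -1.   ] F [ 0.8  0.6 -0.2] w 0.5 q [-0.17  0.52  1.    0.    1.63 -0.18]
[ 0.2835741  96.63822984  2.15301349]
```

Call:
drive_tool(plan=[[0, 30, 2, 0, 0, 0, 0], [0, 60, 2, 0, 0, 0, 0], [0, 80, 2, 0, 0, 0, 0], [0, 92, 2, 0, 0, 0, 0], [0, 97, 2, 0, 0, 0, 0], [0, 97, 2, 0, 0, 0, 0]])

```text
time: 11.45
position: [0.7013, -0.004, 0.2646]
tool_rot: [-0.505, 0.495, -0.495, 0.505]
ft_force: [-0.6, -0.0, -0.6]
grip_width: 0.0004
```

Call:
drive_tool(plan=[[0, 0, -10, 0, 0, 0, 0], [0, 0, -20, 0, 0, 0, 0], [0, 0, -30, 0, 0, 0, 0], [0, 0, -40, 0, 0, 0, 0], [0, 0, -50, 0, 0, 0, 0], [0, 0, -60, 0, 0, 0, 0], [0, 0, -60, 0, 0, 0, 0]])

```text
time: 12.15
position: [0.6402, -0.0052, 0.2642]
tool_rot: [0.505, -0.496, 0.495, -0.504]
ft_force: [0.4, -0.3, 0.1]
grip_width: 0.0003
```

```bash
python3 -c "
from fit import *
st()"
```

```text
t 12.15 p [640.2  -5.2 264.2] jaw az 1.07 down [-0.001  0.    -1.   ] F [ 0.4 -0.3  0.1] w 0.3 q [-0.18  0.49  1.31 -0.    1.35 -0.2 ]
```

Call:
drive_tool(plan=[[0, 0, -10, 0, 0, 0, 0], [0, 0, -20, 0, 0, 0, 0], [0, 0, -30, 0, 0, 0, 0], [0, 0, -38, 0, 0, 0, 0], [0, 0, -44, 0, 0, 0, 0], [0, 2, -50, 0, 0, 0, 0], [0, 4, -53, 0, 0, 0, 0], [0, 6, -54, 0, 0, 0, 0], [0, 8, -54, 0, 0, 0, 0], [0, 8, -54, 0, 0, 0, 0]])

```text
time: 13.15
position: [0.5878, -0.0064, 0.2555]
tool_rot: [0.505, -0.495, 0.495, -0.505]
ft_force: [-0.4, 0.1, -0.5]
grip_width: 0.0002
```

```bash
python3 -c "
from fit import *
st()
for n in('scene','top'):
  a=camera(n)
  for ang in(1.2,1.4,1.6):
    c=np.radians(65)+ang;print(n,ang,proj(n,W(PRESS,(15+52*np.cos(c),-42,230+52*np.sin(c)))))
  print([(np.round(d['location'],1),round(d['conf'],2)) for d in mark_of(n,'catch_tab')[:2]])
  if n=='scene':cv2.imwrite('pics/c1.png',cv2.resize(a[140:240,190:310],(720,600),interpolation=cv2.INTER_CUBIC))
"
```

```text
t 13.15 p [587.8  -6.4 255.5] jaw az 1.07 down [-0.001  0.    -1.   ] F [-0.4  0.1 -0.5] w 0.2 q [-0.2   0.42  1.46 -0.    1.27 -0.22]
scene 1.2 [235.79562637 176.85149585]
scene 1.4 [237.03182813 177.76849173]
scene 1.6 [237.98794631 179.41351035]
[(array([225.8, 188.2]), 0.65), (array([264.8, 190.6]), 0.6)]
top 1.2 [259.45691105 157.3284133 ]
top 1.4 [259.54133416 159.92460812]
top 1.6 [259.60822129 162.03987925]
[]
```

View pics/c1.png

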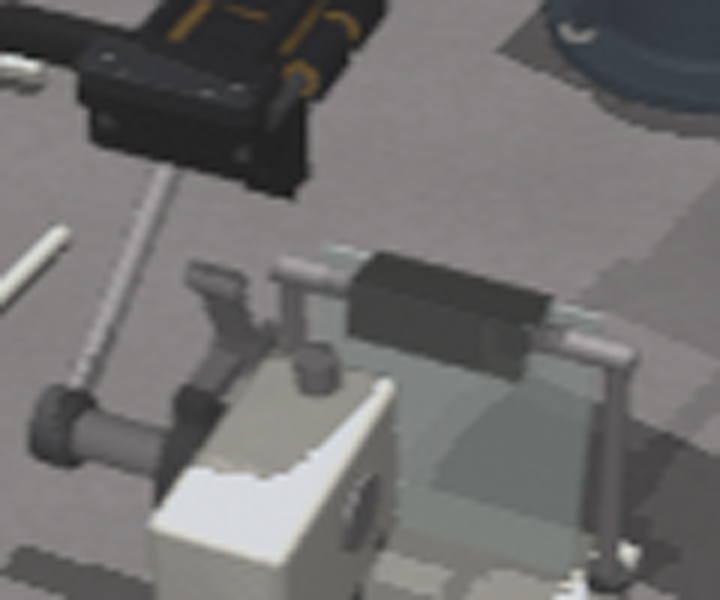

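The tab still stands closed at crop (215,272), which is picture (226,185). The fingertip shows at crop (280,195), several pixels above where the TCP should project, so the finger probably passed over the tab. I'll check before repeating.

```bash
python3 -c "
from fit import *
s=get_obs();p=s['position']
print('tcp',proj('scene',p),[proj('scene',p+[0,0,d]) for d in(.01,.02)])
for x in(-.015,.015):
  for y in(-.0095,.0095): print(x,y,proj('scene',p+[x,y,0]))
print('hinge',proj('scene',W(PRESS,(15,-42,230))),'lever hub',proj('scene',W(PRESS,(60,-160,200))))
a=cv2.imread('pics/c1.png')
"
```

```text
tcp [236.70723597 178.17126571] [array([236.55709529, 175.08887678]), array([236.40533497, 171.97323664])]
-0.015 -0.0095 [235.92747042 173.9620563 ]
-0.015 0.0095 [242.57101948 175.74504279]
0.015 -0.0095 [230.76950262 180.6280864 ]
0.015 0.0095 [237.50478033 182.47644589]
hinge [230.38709968 196.72028607] lever hub [181.96828212 204.84246356]
```

Call:
drive_tool(plan=[[0, -40, 0, 0, 0, 0, 0], [0, -70, 20, 0, 0, 0, 0], [0, -70, 60, 0, 0, 0, 0], [0, -70, 100, 0, 0, 0, 0], [0, -70, 112, 0, 0, 0, 0], [0, -50, 112, 0, 0, 0, 0], [0, -20, 112, 0, 0, 0, 0], [0, 0, 112, 0, 0, 0, 0], [0, 8, 112, 0, 0, 0, 0], [0, 8, 112, 0, 0, 0, 0]])

```text
time: 14.35
position: [0.6991, -0.0042, 0.2465]
tool_rot: [0.505, -0.496, 0.494, -0.504]
ft_force: [-0.0, 0.7, 0.5]
grip_width: 0.0002
```

```bash
python3 -c "
from fit import *
st()
a=camera('scene');cv2.imwrite('pics/c2.png',cv2.resize(a[140:240,190:310],(720,600),interpolation=cv2.INTER_CUBIC))
print(proj('scene',get_obs()['position']))
"
```

```text
t 14.35 p [699.1  -4.2 246.5] jaw az 1.07 down [-0.003  0.    -1.   ] F [-0.   0.7  0.5] w 0.2 q [-0.17  0.59  1.17  0.    1.39 -0.18]
[217.27588359 207.60427211]
```

View pics/c2.png

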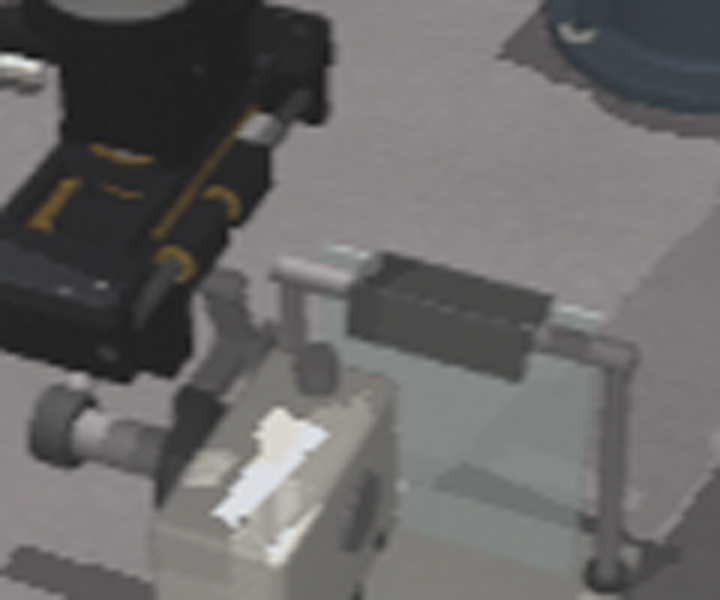

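The fingers stand behind the tab at crop (160,375), about 5 px above the predicted TCP, so the real tip is about 15 mm higher than the TCP. They overlap the tab at this height, so I push.

Call:
drive_tool(plan=[[0, 0, -12, 0, 0, 0, 0], [0, 0, -24, 0, 0, 0, 0], [0, 0, -36, 0, 0, 0, 0], [0, 0, -48, 0, 0, 0, 0], [0, 0, -60, 0, 0, 0, 0], [0, 0, -72, 0, 0, 0, 0], [0, 0, -80, 0, 0, 0, 0], [0, 0, -80, 0, 0, 0, 0]])

```text
time: 15.2
position: [0.6198, -0.0059, 0.2497]
tool_rot: [-0.504, 0.495, -0.496, 0.505]
ft_force: [0.6, -0.2, -0.4]
grip_width: 0.0002
```

```bash
python3 -c "
from fit import *
st()
o=cv2.imread('pics/scene0.png')
a=camera('scene');print('old tab patch', o[185:189,223:229].mean(),a[185:189,223:229].mean())
print([(np.round(d['location'],1),round(d['conf'],2)) for d in mark_of('scene','catch_tab')[:2]])
for g in(.4,.8,1,1.2,1.6):
  c=np.radians(65)+g;print(g,proj('scene',W(PRESS,(15+52*np.cos(c),-42,230+52*np.sin(c)))))
"
```

```text
t 15.2 p [619.8  -5.9 249.7] jaw az 1.07 down [ 0.002 -0.001 -1.   ] F [ 0.6 -0.2 -0.4] w 0.2 q [-0.19  0.47  1.39 -0.    1.29 -0.21]
old tab patch 122.51388888888889 133.44444444444446
[(array([233.6, 184.2]), 0.71), (array([265.1, 191.9]), 0.15)]
0.4 [229.06325698 181.08908623]
0.8 [232.66359191 177.38999831]
1 [234.32152452 176.71696352]
1.2 [235.79562637 176.85149585]
1.6 [237.98794631 179.41351035]
```

Call:
drive_tool(plan=[[0, 0, -8, 0, 0, 0, 0], [0, 0, -16, 0, 0, 0, 0], [0, 1, -24, 0, 0, 0, 0], [0, 2, -30, 0, 0, 0, 0], [0, 3, -34, 0, 0, 0, 0], [0, 4, -36, 0, 0, 0, 0], [0, 4, -36, 0, 0, 0, 0]])

```text
time: 16.0
position: [0.5831, -0.0064, 0.2436]
tool_rot: [0.505, -0.496, 0.495, -0.504]
ft_force: [0.2, -0.6, -0.4]
grip_width: 0.0006
```

Call:
drive_tool(plan=[[0, 2, 0, 0, 0, 0, 0], [0, 4, 0, 0, 0, 0, 0], [0, 4, 0, 0, 0, 0, 0]])

```text
time: 16.3
position: [0.5813, -0.0067, 0.2398]
tool_rot: [0.506, -0.497, 0.494, -0.503]
ft_force: [-6.3, -1.5, 4.6]
grip_width: 0.0005
```

```bash
python3 -c "
from fit import *
st()
a=camera('scene');cv2.imwrite('pics/c3.png',cv2.resize(a[140:240,190:310],(720,600),interpolation=cv2.INTER_CUBIC))
print([(np.round(d['location'],1),round(d['conf'],2)) for d in mark_of('scene','catch_tab')[:2]])"
```

```text
t 16.3 p [581.3  -6.7 239.8] jaw az 1.1 down [-0.006 -0.001 -1.   ] F [-6.3 -1.5  4.6] w 0.5 q [-0.2   0.42  1.49 -0.    1.23 -0.22]
[(array([236.7, 180.3]), 0.65)]
```

View pics/c3.png

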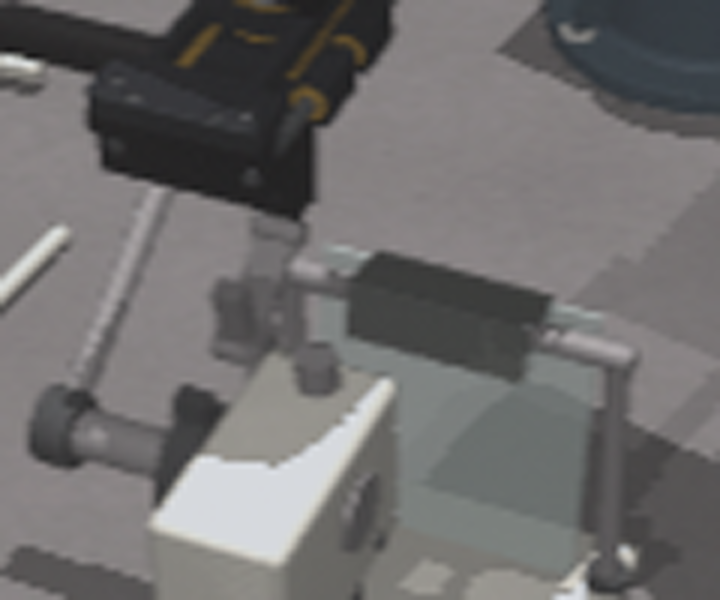

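The tab now lies forward at crop (275,232), about where 1.5–1.6 rad projects. The contact is off the front side, so I move back a little and press straight down to be sure it's at the stop.

Call:
drive_tool(plan=[[0, -8, 0, 0, 0, 0, 0], [0, -8, 10, 0, 0, 0, 0], [0, -8, 10, 0, 0, 0, 0], [0, -4, 10, 0, 0, 0, 0], [0, -1, 10, 0, 0, 0, 0], [0, 0, 10, 0, 0, 0, 0], [0, 1, 10, 0, 0, 0, 0], [0, 2, 10, 0, 0, 0, 0], [0, 2, 10, 0, 0, 0, 0]])

```text
time: 17.3
position: [0.5937, -0.0061, 0.2378]
tool_rot: [-0.505, 0.495, -0.495, 0.505]
ft_force: [-1.1, 0.2, 2.2]
grip_width: 0.0005
```

Call:
drive_tool(plan=[[0, 2, 0, 0, 0, 0, 0], [0, 4, 0, 0, 0, 0, 0], [0, 4, 0, 0, 0, 0, 0], [0, 4, 0, 0, 0, 0, 0]])

```text
time: 17.7
position: [0.5943, -0.0063, 0.2337]
tool_rot: [-0.504, 0.495, -0.496, 0.505]
ft_force: [0.7, 0.1, -0.2]
grip_width: 0.0006
```

Call:
drive_tool(plan=[[0, 2, 0, 0, 0, 0, 0], [0, 3, 0, 0, 0, 0, 0], [0, 4, 0, 0, 0, 0, 0], [0, 5, 0, 0, 0, 0, 0], [0, 5, 0, 0, 0, 0, 0]])

```text
time: 18.2
position: [0.5937, -0.0065, 0.2305]
tool_rot: [0.505, -0.495, 0.496, -0.505]
ft_force: [-3.3, -0.3, 8.6]
grip_width: 0.0001
```

```bash
python3 -c "
from fit import *
st()
a=camera('scene');b=camera('top')
A=a[150:220,200:270]
cv2.imwrite('pics/c4.png',np.hstack([cv2.resize(A,(490,490),interpolation=cv2.INTER_CUBIC)]))
print([(np.round(d['location'],1),round(d['conf'],2)) for d in mark_of('scene','catch_tab')[:2]])"
```

```text
t 18.2 p [593.7  -6.5 230.5] jaw az 1.08 down [ 0.001 -0.001 -1.   ] F [-3.3 -0.3  8.6] w 0.1 q [-0.2   0.45  1.48 -0.    1.22 -0.22]
[(array([236.7, 184.6]), 0.68)]
```

The descent now meets 9 N on the plate, so the catch is at its stop. Next, up and over to the lever grip.

Call:
drive_tool(plan=[[0, -45, 0, 0, 0, 0, 0], [0, -90, 0, 0, 0, 0, 20], [0, -135, -5, 0, 0, 0, 50], [20, -150, -20, 0, 0, 0, 50], [60, -150, -40, 0, 0, 0, 50], [100, -150, -55, 0, 0, 0, 50], [124, -150, -63, 0, 0, 0, 50], [124, -150, -63, 0, 0, 0, 50], [124, -150, -63, 0, 0, 0, 50]], newtons=40)

```text
time: 19.25
position: [0.5332, -0.1316, 0.3787]
tool_rot: [-0.504, 0.496, -0.496, 0.505]
ft_force: [0.4, -0.9, 0.5]
grip_width: 0.0486
```

```bash
python3 -c "
from fit import *
st()
a=camera('scene')
for q in(0,):print(proj('scene',W(PRESS,(60-170*np.cos(.524),-160,285))))
print([(np.round(d['location'],1),round(d['conf'],2)) for d in mark_of('scene','lever_grip')[:2]],[(np.round(d['location'],1),round(d['conf'],2)) for d in mark_of('scene','catch_tab')[:2]])
T=W(PRESS,(-87,-168,285-27));print(T,toolmove(T))
cv2.imwrite('pics/l1.png',cv2.resize(a[120:220,180:300],(720,600),interpolation=cv2.INTER_CUBIC))"
```

```text
t 19.25 p [ 533.2 -131.6  378.7] jaw az 1.0 down [ 0.     0.001 -1.   ] F [ 0.4 -0.9  0.5] w 48.6 q [-0.45  0.26  1.36  0.    1.52 -0.46]
[205.96074275 147.29233749]
[(array([259.8, 202.2]), 0.71), (array([205.5, 145.2]), 0.57)] [(array([235. , 179.9]), 0.75)]
[ 0.53337184 -0.13125549  0.258     ] [ 9.25886725e-01  1.20793040e+02 -1.18600563e-01]
```

View pics/l1.png

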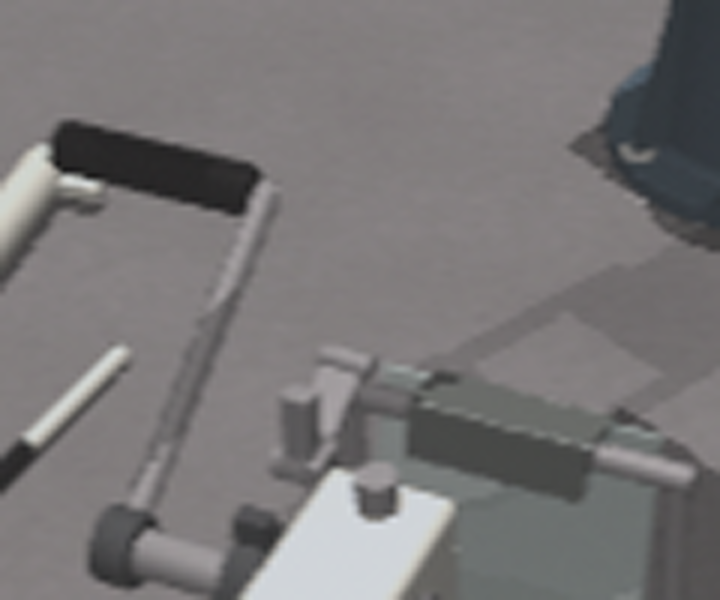

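Catch fully forward: its roll is at crop (345,358), picture (237.5,179.7), against (238.0,179.4) predicted for 1.6 rad. The grip at crop (155,165) also matches its prediction. Descending to pinch it.

Call:
drive_tool(plan=[[1, 40, 0, 0, 0, 0, 50], [1, 75, 0, 0, 0, 0, 50], [1, 100, 0, 0, 0, 0, 50], [1, 115, 0, 0, 0, 0, 50], [1, 121, 0, 0, 0, 0, 50], [1, 121, 0, 0, 0, 0, 35], [1, 121, 0, 0, 0, 0, 10], [1, 121, 0, 0, 0, 0, 10], [1, 121, 0, 0, 0, 0, 10], [1, 121, 0, 0, 0, 0, 10]])

```text
time: 20.4
position: [0.5348, -0.1326, 0.259]
tool_rot: [-0.504, 0.494, -0.497, 0.506]
ft_force: [3.1, 0.6, 1.1]
grip_width: 0.0228
```

```bash
python3 -c "
from fit import *
st()
s=get_obs()
T0=W(PRESS,(-87,-168,258))
for q in np.append(np.arange(.1,1.05,.1),[1.05,1.08]):
  a=.524-q; T=W(PRESS,(60-170*np.cos(a),-168,200+170*np.sin(a)-27)); print(round(q,2),(R.from_quat(s['tool_rot']).inv().apply(T-T0)*1e3).round(1))"
```

```text
t 20.4 p [ 534.8 -132.6  259. ] jaw az 1.06 down [ 0.005 -0.001 -1.   ] F [3.1 0.6 1.1] w 22.8 q [-0.45  0.36  1.55  0.    1.24 -0.47]
0.1 [-0. 15. -8.]
0.2 [ -0.   30.8 -14.3]
0.3 [ -0.   47.2 -19. ]
0.4 [ -0.1  63.9 -22. ]
0.5 [ -0.1  80.8 -23.3]
0.6 [ -0.1  97.8 -23. ]
0.7 [-1.000e-01  1.147e+02 -2.090e+01]
0.8 [-1.000e-01  1.312e+02 -1.720e+01]
0.9 [-1.000e-01  1.474e+02 -1.180e+01]
1.0 [-1.000e-01  1.629e+02 -4.800e+00]
1.05 [-1.000e-01  1.704e+02 -8.000e-01]
1.08 [-1.000e-01  1.747e+02  1.800e+00]
```

Call:
drive_tool(plan=[[0, 15, -7, 0, 0, 0, 10], [0, 31, -13, 0, 0, 0, 10], [0, 47, -18, 0, 0, 0, 10], [0, 64, -21, 0, 0, 0, 10], [0, 81, -22, 0, 0, 0, 10], [0, 81, -22, 0, 0, 0, 10]])

```text
time: 21.0
position: [0.5123, -0.133, 0.1773]
tool_rot: [-0.504, 0.495, -0.496, 0.505]
ft_force: [0.4, 1.7, 6.5]
grip_width: 0.023
```

```bash
python3 -c "
from fit import *
st()"
```

```text
t 21.0 p [ 512.3 -133.   177.3] jaw az 1.02 down [ 0.003  0.    -1.   ] F [0.4 1.7 6.5] w 23.0 q [-0.47  0.42  1.7   0.    1.02 -0.48]
```

Call:
drive_tool(plan=[[0, 17, 0, 0, 0, 0, 10], [0, 34, 2, 0, 0, 0, 10], [0, 50, 6, 0, 0, 0, 10], [0, 66, 11, 0, 0, 0, 10], [0, 82, 18, 0, 0, 0, 10], [0, 89, 22, 0, 0, 0, 10], [0, 91, 23, 0, 0, 0, 10], [0, 91, 23, 0, 0, 0, 10], [0, 91, 23, 0, 0, 0, 10]])

```text
time: 21.9
position: [0.53, -0.1325, 0.0862]
tool_rot: [0.507, -0.497, 0.492, -0.503]
ft_force: [-8.1, -2.1, 6.1]
grip_width: 0.023
```

```bash
python3 -c "
from fit import *
st()"
```

```text
t 21.9 p [ 530.  -132.5   86.2] jaw az 1.18 down [-0.009  0.001 -1.   ] F [-8.1 -2.1  6.1] w 23.0 q [-0.45  0.58  1.72 -0.    0.84 -0.47]
```

Call:
drive_tool(plan=[[0, 2, 0, 0, 0, 0, 10], [0, 4, 0, 0, 0, 0, 10], [0, 4, 0, 0, 0, 0, 10], [0, 4, 0, 0, 0, 0, 10]])

```text
time: 22.3
position: [0.5317, -0.1325, 0.083]
tool_rot: [0.506, -0.496, 0.494, -0.504]
ft_force: [-6.9, -1.6, 8.0]
grip_width: 0.0229
```

```bash
python3 -c "
from fit import *
st()
a=camera('scene')
for q in(.95,1.05):print(q,proj('scene',W(PRESS,(60-170*np.cos(.524-q),-160,200+170*np.sin(.524-q)))))
print([(np.round(d['location'],1),round(d['conf'],2)) for d in mark_of('scene','lever_grip')[:2]])
cv2.imwrite('pics/e1.png',cv2.resize(a[120:280,170:330],(600,600),interpolation=cv2.INTER_CUBIC))"
```

```text
t 22.3 p [ 531.7 -132.5   83. ] jaw az 1.14 down [-0.005  0.    -1.   ] F [-6.9 -1.6  8. ] w 22.9 q [-0.45  0.59  1.72 -0.    0.83 -0.47]
0.95 [211.4708116  190.10602922]
1.05 [210.62424173 195.67720875]
[(array([208.1, 196.8]), 0.74)]
```

View pics/e1.png

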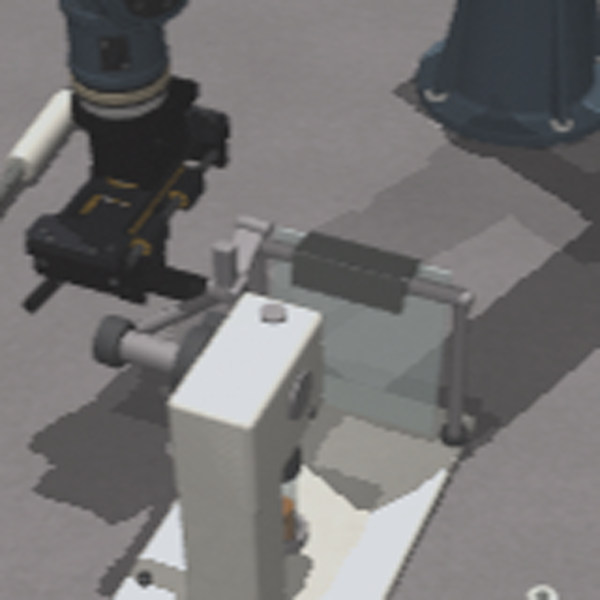

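The lever is down in the gripper's hold (grip at crop about (120,285)), the shield still hangs, and the vial stands at (290,520). It still gives under more push, so I continue until it clearly stops.

Call:
drive_tool(plan=[[0, 2, 1, 0, 0, 0, 10], [0, 4, 2, 0, 0, 0, 10], [0, 4, 2, 0, 0, 0, 10], [0, 4, 2, 0, 0, 0, 10]])

```text
time: 22.8
position: [0.5337, -0.1325, 0.079]
tool_rot: [0.506, -0.496, 0.494, -0.504]
ft_force: [-5.7, -1.2, 7.6]
grip_width: 0.023
```

Call:
drive_tool(plan=[[0, 2, 1, 0, 0, 0, 10], [0, 4, 2, 0, 0, 0, 10], [0, 4, 2, 0, 0, 0, 10], [0, 4, 2, 0, 0, 0, 10]])

```text
time: 23.2
position: [0.535, -0.1325, 0.0762]
tool_rot: [0.507, -0.496, 0.493, -0.504]
ft_force: [-9.0, -1.0, 16.2]
grip_width: 0.0228
```

Call:
drive_tool(plan=[[0, 2, 1, 0, 0, 0, 10], [0, 3, 1, 0, 0, 0, 10], [0, 3, 1, 0, 0, 0, 10], [0, 3, 1, 0, 0, 0, 10]])

```text
time: 23.6
position: [0.5351, -0.1324, 0.0757]
tool_rot: [0.507, -0.496, 0.493, -0.503]
ft_force: [-14.7, 0.3, 35.4]
grip_width: 0.0231
```

```bash
python3 -c "
from fit import *
st()
a=camera('scene');b=camera('top')
print([(np.round(d['location'],1),round(d['conf'],2)) for d in mark_of('scene','lever_grip')[:2]])
cv2.imwrite('pics/e2.png',cv2.resize(a[160:240,170:250],(600,600),interpolation=cv2.INTER_CUBIC))
for q in(.95,1.05):print(q,*[proj('scene',W(PRESS,(60-170*np.cos(.524-q),y,200+170*np.sin(.524-q)))) for y in(-105,-111,-209)])"
```

```text
t 23.6 p [ 535.1 -132.4   75.7] jaw az 1.21 down [-0.008 -0.001 -1.   ] F [-14.7   0.3  35.4] w 23.1 q [-0.44  0.61  1.72 -0.01  0.82 -0.46]
[(array([206.3, 196.4]), 0.97)]
0.95 [228.58289988 194.74205703] [226.69552618 194.23072744] [196.57486021 186.07039992]
1.05 [227.6730304  200.36781123] [225.79270159 199.85047976] [195.78234212 191.59378368]
```

Hard stop reached: the force rose from 16 to 35 N over 0.5 mm. I ease a little to a moderate hold and let it settle.

Call:
drive_tool(plan=[[0, -1, 0, 0, 0, 0, 10], [0, -1, 0, 0, 0, 0, 10], [0, -1, 0, 0, 0, 0, 10], [0, -1, 0, 0, 0, 0, 10], [0, -1, 0, 0, 0, 0, 10], [0, -1, 0, 0, 0, 0, 10], [0, -1, 0, 0, 0, 0, 10], [0, -1, 0, 0, 0, 0, 10]])

```text
time: 24.55
position: [0.535, -0.1324, 0.0758]
tool_rot: [0.507, -0.497, 0.493, -0.503]
ft_force: [-14.0, -0.7, 29.0]
grip_width: 0.0231
```

```bash
python3 -c "
from fit import *
st()
a=camera('scene');e=cv2.imread('pics/scene0.png')
for t in['shield_hook','shield_lip','lever_grip','vial','catch_tab','done_vial']: print(t,[(np.round(d['location'],1),round(d['conf'],2)) for d in mark_of('scene',t)[:2]])
print('hook pred',proj('scene',W(PRESS,(-115,0,167))),'vial pred',proj('scene',W(PRESS,(30,0,19))))"
```

```text
t 24.55 p [ 535.  -132.4   75.8] jaw az 1.21 down [-0.008 -0.    -1.   ] F [-14.   -0.7  29. ] w 23.1 q [-0.44  0.6   1.72 -0.    0.83 -0.46]
shield_hook [(array([266.4, 190.9]), 0.98)]
shield_lip [(array([262.8, 200.4]), 0.56)]
lever_grip [(array([209.5, 194.2]), 0.94), (array([362.4, 305.8]), 0.42)]
vial [(array([261.9, 192.5]), 0.74), (array([245.1, 261.8]), 0.43)]
catch_tab [(array([237.1, 181.2]), 0.74), (array([177.4, 170.3]), 0.72)]
done_vial [(array([311. , 296.8]), 0.49)]
hook pred [265.18375519 189.41371656] vial pred [245.38423    261.71125842]
```

```bash
python3 -c "
from fit import *
hand_in();st()"
```

```text
the job is handed in; nothing more can be done
the job is handed in; nothing more can be done
```

The job is done and handed in, at about 24.6 s of the 72 s allowed. The shield was hung on the guard bar and released. The catch was then flipped fully forward, and the lever was pulled to its stop and is still held there in a 40 N pinch.

**Last checks:**
- **Shield:** the hook was found within about 2 px of where it should rest on the bar. The sheet is on the near side, with its lower edge swung slightly toward the press.
- **Catch:** it met about 9 N at its stop. Its tab was found within about 2 px of the 1.6 rad position.
- **Lever:** a hard stop, with the upward force rising from 16 to 35 N over 0.5 mm. I eased it to about 29 N vertical before handing in.
- **Vial:** the network's best guess for it fell on the shield. Its second guess (confidence 0.43) matched the nest position, and the last picture I viewed shows it standing.
- **Other things on the bench:** I checked only the finished vial, which is where it was. The arm did not come near the rest.

**What disagreed:**
- The first pass at the catch went over the tab without moving it. In the pictures the fingertips looked about 15 mm higher than the given tool point, so I went about 15 mm lower on the second pass.
- At the lever's stop the tool had dropped about 13 mm more than expected. The grip probably slid a little in the fingers, since both the hard stop and the pictures agree the lever is fully down.
- I could not view a final close-up because the limit of 12 pictures was reached.

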